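# Gauge the preserve jars and sort them

### The arm

A 6-joint arm with a two-finger parallel gripper is mounted at the origin on the work surface. World frame = base frame: x ahead of the robot, y to its left, z up, the work surface at z = 0. Lengths are in m, angles in rad, forces in N, time in s.
With the tool pointing down it reaches from about 0.275 to 0.725 m from the base axis. Payload 15.9 kg.
Tool frame: the origin (TCP) lies at the very end of the fingers, on their centre line; the grasp point (between the pads) lies 19 mm behind it (ctrl.pinch_z is the distance from the TCP to the grasp point, in m); z points along the fingers, y is the line along which they close (so a half turn about z gives the same grasp; the last joint's range is limited). The gripper opens to 85 mm and grips with 20 to 120 N. Pads are 22 mm wide; open, the fingers measure 114 mm over their backs; the gripper's body (76 mm by 85 mm) begins 54 mm behind the grasp point. The pads swing forward as they close: fully open they stand 13 mm farther back than shut.
Start: joints at [1.21, 0.213, -0.034, 1.323, 0, 1.571], TCP at [0.177, 0.468, 0.231] pointing down, gripper open.
Joint ranges: [-2.98, 2.98], [-0.74, 1.72], [-1.14, 1.35], [-2.1, 2.04], [-1.57, 1.44], [-3.14, 3.14]. Speed limits (rad/s): [1.89, 1.89, 2.39, 2.57, 3.14, 3.14].

### API

Orientations are given as a 3x3 rotation matrix whose columns are the frame's x, y, z axes.
In Python, from bench import ctrl, capture, camera_model, close_job, masks_of, mark_of gives the robot as it stands.
- The arm moves only by the tool arm_command, never from a script. Its argument "motion" is a list that holds one entry, the list of rows, each a list of 7 numbers: the turn, a rotation vector about the world's x, y, z in degrees, then the shift along the world's x, y, z in mm, then the opening, from 0 (shut) to 1 (fully open). In form: [[[wx, wy, wz, tx, ty, tz, gripper], ...]]. A call has 1 to 8 rows; each row shifts and turns the commanded pose from where the row before left it; what a row does not reach is not made up. A row lasts 1/10 s, in which the tool goes at most 50 mm and 8.59 degrees, less where a joint would pass 70% of its speed; a pose out of reach is approached as far as the arm can. A call is refused whole if a number of a shift passes 50 or a number of a turn 8.59, either way. A call with a gripper value outside its range is refused whole. The fingers move at their own pace and stop on an object; "squeeze" is the grip in N (left out, the last holds). Time passes only in rows, so rows that do not move let the fingers close. It gives the time, the measured TCP pose, the force, the opening and the grip force at its end, in the units of the state.
- ctrl.sense(): the state, without advancing time (a new reading comes with each control period).
- capture(name): name is "scene" or "top" or "wrist"; returns the picture (420x560x3 uint8, blue, green, red); there is no depth.
- camera_model(name): a dict with "fx", "fy", "cx", "cy" (pixels), "R" (3x3) and "t" (3): a world point X has camera coordinates R X + t. Camera axes: x right, y down, z forward; pixel columns grow to the right and rows downward; lengths in m; the calibration is good to about 2 mm. A picture is of the moment at which its call begins: read the wrist's pose just before it. camera_model takes no time and is no camera call; for the wrist camera it gives the pose at the moment of the call.
- close_job(): hands the job in; it is judged then, once.
Trained networks look in the newest picture that a camera, given by its name, has taken for a name from the list of things; names that differ only in an ending like _2 or _b are one class to them, and where a whole thing is asked for, a point or a joint stands for the part that bears it (a point fixed in the world has none). Each returns a list of dicts, best first, with "p" (0 to 1); they miss things now and then, are a little off and sometimes report something else, mostly with a low value. They report only what shows in the picture. A call takes as long as a camera call.
- masks_of(label, camera): "region" (420x560 bool, what is visible of it).
- mark_of(label, camera): "location" ([x, y, z] in m, in the coordinates of the camera as it stood for that picture, good to about 4 mm: a listed point, or the origin of a listed thing).
The state is a dict: "time_s": time; "joint_positions": joint angles; "dq": joint speeds; "tau": joint torques, N m; "position": TCP position; "ee_rot": TCP orientation; "wrist_force": force on the tool from outside, world axes, zero at the start; "ft_torque": the same for the moment, N m; "grip_width": finger opening in m; "grip_force": force on a finger pad.
Only numpy, scipy, OpenCV 4.12 (cv2) and the standard library are available. Lean on these libraries where they do the work, as an engineer would, in place of code of your own. Each camera call takes 0.05 s, during which the arm holds its last target. There are 200 camera calls.

### The job

Sort the three orange preserve jars with the green jar gauge: try each one in its gap by sliding it, upright and low over the bench, in from the flared end. Slide every jar that fits right through and leave it standing in the white pen behind the gauge; a jar that the gap stops goes upright into the red tray instead. Never lift a jar over the gauge or the pen, and leave the other things on the bench where they are.

Things in the scene. Friction and masses are not known exactly. Their poses are not given: they have to be found in the camera images.
- jar_1: One of three look-alike orange preserve jars, 120 mm high. Metal lid with orange sticker: 54 mm across, from height 94 to 120 mm; neck 50 mm across; shoulders from height 92 down to 78 mm; glass below that 62 mm (slim) or 71 mm (wide) across. Which are slim and which wide is not told. About 0.4 kg. Origin: centre of underside; z up the jar.
- jar_2: One of three look-alike orange preserve jars, 120 mm high. Metal lid with orange sticker: 54 mm across, from height 94 to 120 mm; neck 50 mm across; shoulders from height 92 down to 78 mm; glass below that 62 mm (slim) or 71 mm (wide) across. Which are slim and which wide is not told. About 0.4 kg. Origin: centre of underside; z up the jar.
- jar_3: One of three look-alike orange preserve jars, 120 mm high. Metal lid with orange sticker: 54 mm across, from height 94 to 120 mm; neck 50 mm across; shoulders from height 92 down to 78 mm; glass below that 62 mm (slim) or 71 mm (wide) across. Which are slim and which wide is not told. About 0.4 kg. Origin: centre of underside; z up the jar.
- gauge: Fixed green go/no-go jar gauge on the bench, open above, no floor, walls 55 mm high. Origin: bench level, middle of the throat; +x is the way jars slide. Throat: 65.5 mm gap between parallel plates 12 mm thick, x = -15 to 15 mm. In front, 45 degree flared guides, outer corners near x = -45, y = +-75 mm. A wide jar pushed in stops with its centre at about x = -29 mm.
- pen (a point): Middle of the white-painted pen behind the gauge, at bench level (92 mm along +x from the gauge's origin; same axes). Pen inside: 155 mm along x, 90 mm wide, closed at the far end; outside 106 mm wide, far face 86 mm beyond this point; walls 55 mm high, open above. Room for two slim jars in line.
- reject_tray: Red open tray, fixed, 124 x 124 mm outside, walls 45 mm high and 6 mm thick, floor about 6 mm thick. Origin: centre of its underside on the bench; x and y along its sides.
- bottle: Bystander: green glass bottle, 54 mm across, 150 mm high, standing. Origin: centre of underside.
- can: Bystander: can with blue label, 56 mm across, 80 mm high, standing. Origin: centre of underside.
- brush: Bystander: brush 200 mm long, lying along its own x axis, up to about 30 mm high. Origin: under its middle.
- pot: Bystander: terracotta flowerpot, 100 mm across, 85 mm high, standing. Origin: centre of underside.
- jam: Bystander: small dark red jam pot with white lid, 60 mm across, 65 mm high, standing. Origin: centre of underside.
- padlock: Bystander: brass padlock lying flat, 60 mm wide, about 92 mm long with its shackle, 26 mm high. Origin: under the middle of its case.

How it is judged:
On the way:
1. the wide jar has been tried: pushed low into the flared end of the gauge, centred, until the gap stops it (x of jar_2 in the frame of gauge between -0.037 and 0 m and y of jar_2 in the frame of gauge between -0.012 and 0.012 m and height (world z) of jar_2 below 0.025 m), for 0.1 s.
At the end, for the whole second after the job is handed in: Each fitting jar stands at rest on the bench in the pen, wholly behind the throat (centre 40 to 172 mm behind the gauge origin, upright within 7 degrees); the jar that does not fit stands likewise in the red tray (centre within 40 mm of its middle along each side) (x of jar_1 in the frame of gauge between 0.04 and 0.172 m and y of jar_1 in the frame of gauge between -0.05 and 0.05 m and height (world z) of each of jar_1, jar_3 below 0.008 m and angle between each of jar_1, jar_3, jar_2's own z axis and vertical below 0.12 rad and linear speed of each of jar_1, jar_3, jar_2 below 0.02 m/s and x of jar_3 in the frame of gauge between 0.04 and 0.172 m and y of jar_3 in the frame of gauge between -0.05 and 0.05 m and x of jar_2 in the frame of reject_tray between -0.04 and 0.04 m and y of jar_2 in the frame of reject_tray between -0.04 and 0.04 m and height (world z) of jar_2 below 0.014 m); the robot touches nothing.
It fails at once if a jar is lifted over the gauge or its pen (raised more than 25 mm off the bench above the throat or the pen) instead of being slid through the gap ((x of jar_1 in the frame of gauge between 0 and 0.18 m and y of jar_1 in the frame of gauge between -0.055 and 0.055 m and height (world z) of jar_1 above 0.025 m) or (x of jar_2 in the frame of gauge between 0 and 0.18 m and y of jar_2 in the frame of gauge between -0.055 and 0.055 m and height (world z) of jar_2 above 0.025 m) or (x of jar_3 in the frame of gauge between 0 and 0.18 m and y of jar_3 in the frame of gauge between -0.055 and 0.055 m and height (world z) of jar_3 above 0.025 m)).
It fails at once if a jar is tipped over by more than 45 degrees (angle between any of jar_1, jar_2, jar_3's own z axis and vertical above 0.785 rad).
It fails at once if a bystander (bottle, can, brush, flowerpot, jam pot, padlock) is shifted by more than 30 mm or a standing one is knocked over (distance of any of bottle, can, brush, pot, jam, padlock from where it was at the start of the episode above 0.03 m or angle between any of bottle, can, pot, jam's own z axis and vertical above 0.6 rad).
It also fails if it takes over 72 s, if anything falls off the work surface, if the arm or the gripper's body presses on something with over 40 N, if the wrist force passes 120 N, or if a joint passes its speed limit or range.

## Working session

There is one attempt and no reset: what is moved stays moved. The work goes in short steps, Python scripts to look and compute and a tool call to move; the robot and the scene stay as the last step left them, time stands still between calls to the robot, and variables do not carry over. Pictures are saved under pics/ and viewed, at most 10 in all, crops included, and the job is handed in when it is done.

Besides the shell and the picture viewer there is one more tool, called after "Request:" in YAML: its name, and indented under it one key for each argument. arm_command: Moves the arm, as the interface text tells. Its arguments: {"type":"object","properties":{"motion":{"type":"array"},"squeeze":{"type":"number"}},"required":["motion"]}

```bash
mkdir -p pics; cat > h.py <<'E'
import numpy as np, cv2
from bench import ctrl, capture, camera_model, close_job, masks_of, mark_of
def world(cam,loc):
    m=camera_model(cam); R=np.array(m["R"]);t=np.array(m["t"])
    return R.T@(np.array(loc)-t)
def pix(cam,X):
    m=camera_model(cam); c=np.array(m["R"])@np.array(X)+np.array(m["t"])
    return m["fx"]*c[0]/c[2]+m["cx"], m["fy"]*c[1]/c[2]+m["cy"]
def onplane(cam,u,v,z):
    m=camera_model(cam); R=np.array(m["R"]);t=np.array(m["t"])
    d=R.T@np.array([(u-m["cx"])/m["fx"],(v-m["cy"])/m["fy"],1]); o=-R.T@t
    return o+d*(z-o[2])/d[2]
E
python3 - <<'E'
from h import *
a=capture("top"); b=capture("scene")
cv2.imwrite("pics/top.png",a); cv2.imwrite("pics/scene.png",b)
for c in ("top","scene"):
    m=camera_model(c); print(c,-np.array(m["R"]).T@np.array(m["t"]),m["fx"])
    for l in ["jar_1","gauge","pen","reject_tray","bottle","can","brush","pot","jam","padlock"]:
        for r in mark_of(l,c)[:4]: print(l,round(r["p"],2),world(c,r["location"]).round(3))
s=ctrl.sense(); print(s["time_s"],s["position"],s["ee_rot"],s["grip_width"])
E
```

```text
top [ 0.3823462  -0.02343547  1.04789532] 433.8549101702596
jar_1 0.93 [0.431 0.055 0.   ]
jar_1 0.85 [ 0.451 -0.197 -0.003]
jar_1 0.81 [ 0.634 -0.146 -0.001]
gauge 0.97 [ 0.605  0.156 -0.002]
reject_tray 0.61 [ 0.525 -0.38  -0.002]
bottle 0.81 [ 0.544 -0.071  0.   ]
can 0.92 [ 0.432 -0.062 -0.   ]
can 0.6 [0.43  0.054 0.001]
brush 0.96 [ 0.735 -0.181 -0.001]
brush 0.37 [ 0.449 -0.194 -0.004]
pot 0.93 [0.404 0.253 0.001]
jam 0.87 [ 0.77 -0.01  0.  ]
padlock 0.96 [ 0.672 -0.32  -0.001]
padlock 0.29 [ 0.631 -0.146  0.001]
scene [1.42298062 0.33814282 0.93385191] 527.1945997625241
jar_1 0.96 [0.431 0.057 0.002]
jar_1 0.85 [ 0.63  -0.144  0.001]
jar_1 0.81 [ 0.447 -0.195  0.003]
gauge 0.56 [ 0.604  0.154 -0.001]
pen 0.91 [ 0.592  0.248 -0.002]
pen 0.63 [ 0.609  0.153 -0.002]
reject_tray 0.8 [ 0.526 -0.376  0.002]
reject_tray 0.35 [0.593 0.247 0.001]
reject_tray 0.21 [ 0.433 -0.06   0.001]
bottle 0.72 [ 0.548 -0.071 -0.002]
can 0.6 [ 0.43  -0.062 -0.   ]
brush 0.63 [ 0.731 -0.183 -0.002]
pot 0.72 [0.403 0.255 0.002]
pot 0.44 [ 0.607  0.156 -0.002]
jam 0.71 [ 0.77  -0.013 -0.003]
jam 0.31 [0.43  0.055 0.003]
padlock 0.78 [ 0.668 -0.326 -0.005]
1.1 [0.17649311 0.46777868 0.23129279] [[-9.35616129e-01  3.53019064e-01 -1.26156075e-05]
 [ 3.53019064e-01  9.35616128e-01 -4.01165810e-05]
 [-2.35855207e-06 -4.19872702e-05 -9.99999999e-01]] 0.08560745316064593
```

View pics/top.png

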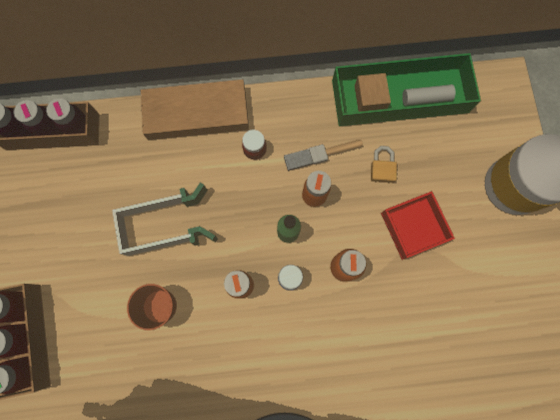

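View pics/scene.png

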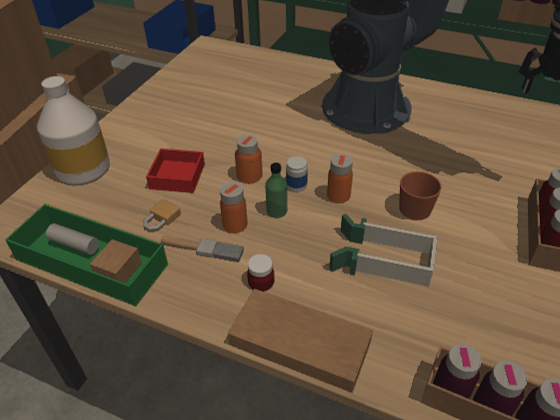

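The top view shows the jars at px (238,285), (350,264) and (317,188), with the gauge and pen at about (165,220) and its flare opening right (toward −y). The tray is at (417,225). The scene view agrees. Next I refine the gauge and jar poses by fitting silhouettes.

```bash
cat > fit.py <<'E'
from h import *
from scipy.optimize import minimize
S=4
cams=("top","scene")
M={c:camera_model(c) for c in cams}
def proj(c,P):
    m=M[c]; q=P@np.array(m["R"]).T+np.array(m["t"])
    return np.c_[m["fx"]*q[:,0]/q[:,2]+m["cx"], m["fy"]*q[:,1]/q[:,2]+m["cy"]]
def render(c,parts):
    im=np.zeros((420*S,560*S),np.uint8)
    for P in parts:
        h=cv2.convexHull(((proj(c,P)+.5)*S*16).astype(np.int32)); cv2.fillConvexPoly(im,h,1,shift=4)
    return cv2.resize(im.astype(np.float32),(560,420),interpolation=cv2.INTER_AREA)
def prism(poly,z0,z1): return np.vstack([np.c_[poly,np.full(len(poly),z)] for z in (z0,z1)])
def gauge(p):
    B=[]
    for s in (1,-1):
        B.append([(-15,32.75*s),(15,32.75*s),(15,44.75*s),(-15,44.75*s)])
        B.append([(-15,32.75*s),(-53.5,66.5*s),(-45,75*s),(-15,44.75*s)])
        B.append([(14.5,45*s),(178,45*s),(178,53*s),(14.5,53*s)])
    B.append([(169.5,-53),(178,-53),(178,53),(169.5,53)])
    c,s=np.cos(p[2]),np.sin(p[2]); R=np.array([[c,-s],[s,c]])
    return [prism(np.array(b)/1000@R.T+p[:2],0,.055) for b in B]
th=np.linspace(0,2*np.pi,40); C=np.c_[np.cos(th),np.sin(th)]
def jar(p):
    return [prism(C*p[2]+p[:2],0,.078),np.vstack([np.c_[C*p[2]+p[:2],0*th+.078],np.c_[C*.025+p[:2],0*th+.092]]),prism(C*.027+p[:2],.094,.12),prism(C*.025+p[:2],.09,.096)]
def loss(p,f,obs,cs):
    L=0
    for c in cs:
        r=render(c,f(p)); o=obs[c]; L+=1-np.minimum(r,o).sum()/np.maximum(r,o).sum()
    return L
def fit(f,p0,obs,step,cs=cams):
    x0=np.array(p0,float); sim=np.vstack([x0]+[x0+np.eye(len(x0))[i]*step[i] for i in range(len(x0))])
    r=minimize(loss,x0,args=(f,obs,cs),method="Nelder-Mead",options=dict(initial_simplex=sim,xatol=1e-4,fatol=1e-5))
    return r.x.round(4),round(r.fun,3)
E
python3 - <<'E'
from fit import *
for c in cams: capture(c)
gm={c:masks_of("gauge",c) for c in cams}
obs={c:gm[c][0]["region"].astype(np.float32) for c in cams}
print([[ (round(g["p"],2),g["region"].sum()) for g in gm[c]] for c in cams])
for cs in (cams,("top",),("scene",)): print(cs,fit(gauge,[.604,.155,1.71],obs,[.005,.005,.05],cs))
jm={c:masks_of("jar_1",c) for c in cams}
for p in [(.431,.056),(.449,-.196),(.632,-.145)]:
    o={}
    for c in cams:
        r=render(c,jar([*p,.033])); b=max(jm[c],key=lambda g:(r*g["region"]).sum()); o[c]=b["region"].astype(np.float32)
    for cs in (cams,("top",),("scene",)): print(p,cs,fit(jar,[*p,.033],o,[.005,.005,.003],cs))
x=fit(gauge,[.604,.155,1.71],obs,[.005,.005,.05])[0]
im=np.hstack([cv2.resize(cv2.imread(f"pics/{c}.png")[y0:y0+130,x0:x0+130],(400,400)) for c,y0,x0 in (("top",160,100),("scene",195,320))])
ed=np.hstack([cv2.Canny(cv2.resize((render(c,gauge(x))[y0:y0+130,x0:x0+130]*255).astype(np.uint8),(400,400)),100,200) for c,y0,x0 in (("top",160,100),("scene",195,320))])
im[ed>0]=(0,0,255); cv2.imwrite("pics/ov.png",im)
E
```

```text
[[(0.86, np.int64(2049))], [(0.65, np.int64(3956))]]
('top', 'scene') (array([0.6049, 0.1541, 1.6976]), np.float64(0.311))
('top',) (array([0.604 , 0.1533, 1.6962]), np.float64(0.184))
('scene',) (array([0.6063, 0.1559, 1.7   ]), np.float64(0.104))
(0.431, 0.056) ('top', 'scene') (array([0.4297, 0.0556, 0.0302]), np.float64(0.142))
(0.431, 0.056) ('top',) (array([0.4296, 0.0546, 0.0299]), np.float64(0.046))
(0.431, 0.056) ('scene',) (array([0.4319, 0.0572, 0.0291]), np.float64(0.077))
(0.449, -0.196) ('top', 'scene') (array([ 0.4464, -0.1959,  0.0341]), np.float64(0.12))
(0.449, -0.196) ('top',) (array([ 0.4465, -0.1962,  0.0342]), np.float64(0.05))
(0.449, -0.196) ('scene',) (array([ 0.4458, -0.1958,  0.0341]), np.float64(0.068))
(0.632, -0.145) ('top', 'scene') (array([ 0.6305, -0.1453,  0.0312]), np.float64(0.099))
(0.632, -0.145) ('top',) (array([ 0.631 , -0.1457,  0.0316]), np.float64(0.036))
(0.632, -0.145) ('scene',) (array([ 0.6307, -0.145 ,  0.0307]), np.float64(0.057))
```

View pics/ov.png

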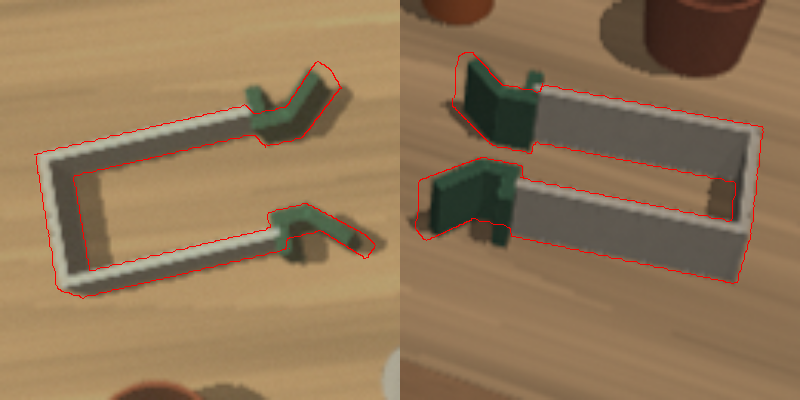

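The overlay fits well. The gauge is at (0.605, 0.1545) with +x at 97.3°. Jars A and C measure slim (r≈30–31 mm) and B measures wide (r≈34 mm). I start with A.

Request:
arm_command:
  motion:
    - [[0,0,-7.75,21,-34,0,1],[0,0,-7.75,21,-34,0,1],[0,0,-7.75,21,-34,0,1],[0,0,-7.75,21,-34,0,1],[0,0,-7.75,21,-34,0,1],[0,0,-7.75,21,-34,0,1],[0,0,-7.75,21,-34,0,1],[0,0,-7.75,21,-34,0,1]]
  squeeze: 40

```text
time_s: 2.2
position: [0.3451, 0.1943, 0.2315]
ee_rot: [[-0.122, 0.993, 0.0], [0.993, 0.122, 0.0], [0.0, 0.001, -1.0]]
wrist_force: [0.8, 0.6, -0.4]
grip_width: 0.0853
grip_force: 0.0
```

Request:
arm_command:
  motion:
    - [[0,0,0,22,-35,0,1],[0,0,0,22,-35,0,1],[0,0,0,21,-35,0,1],[0,0,0,21,-35,0,1],[0,0,0,0,0,0,1],[0,0,0,0,0,0,1]]

```text
time_s: 2.8
position: [0.4306, 0.0552, 0.2312]
ee_rot: [[-0.125, 0.992, -0.0], [0.992, 0.125, 0.0], [0.0, -0.0, -1.0]]
wrist_force: [-0.5, 0.9, 0.1]
grip_width: 0.0857
grip_force: 0.0
```

Request:
arm_command:
  motion:
    - [[0,0,0,0,0,-36,1],[0,0,0,0,0,-36,1],[0,0,0,0,0,-36,1],[0,0,0,0,0,-33,1],[0,0,0,0,0,0,1],[0,0,0,0,0,0,0],[0,0,0,0,0,0,0],[0,0,0,0,0,0,0]]

```text
time_s: 3.6
position: [0.4316, 0.0562, 0.0923]
ee_rot: [[-0.128, 0.992, 0.003], [0.992, 0.128, 0.0], [0.0, 0.003, -1.0]]
wrist_force: [-4.1, 0.4, 11.0]
grip_width: 0.053
grip_force: 39.7
```

Request:
arm_command:
  motion:
    - [[0,0,0,0,0,0,0],[0,0,0,0,0,0,0],[0,0,0,0,0,0,0]]

```text
time_s: 3.9
position: [0.4316, 0.0561, 0.0923]
ee_rot: [[-0.128, 0.992, 0.003], [0.992, 0.128, 0.001], [0.0, 0.003, -1.0]]
wrist_force: [-3.4, -0.0, 10.8]
grip_width: 0.0532
grip_force: 39.7
```

Request:
arm_command:
  motion:
    - [[0,0,0,0,-5,6,0],[0,0,0,30,-10,0,0],[0,0,0,40,0,0,0],[0,0,0,40,0,0,0],[0,0,0,40,0,0,0],[0,0,0,38,5,0,0],[0,0,0,0,0,0,0],[0,0,0,0,0,0,0]]

```text
time_s: 4.7
position: [0.6188, 0.0455, 0.0964]
ee_rot: [[-0.127, 0.992, -0.0], [0.992, 0.127, -0.0], [-0.0, -0.0, -1.0]]
wrist_force: [-0.6, -0.4, -4.6]
grip_width: 0.0526
grip_force: 44.8
```

```bash
python3 - <<'E'
from fit import *
ims=[capture(c) for c in cams]
s=ctrl.sense(); print(s["position"],s["wrist_force"],s["grip_width"])
jm={c:masks_of("jar_1",c) for c in cams}
p=s["position"][:2]
for c in cams:
    r=render(c,jar([*p,.031])); b=max(jm[c],key=lambda g:(r*g["region"]).sum()); print(c,b["p"],b["region"].sum(),r.sum())
for c in cams:
    for m in mark_of("jar_1",c)[:4]: print(c,round(m["p"],2),world(c,m["location"]).round(4))
    for m in mark_of("gauge",c)[:1]+mark_of("pen",c)[:1]: print(c,round(m["p"],2),world(c,m["location"]).round(4))
w=capture("wrist"); cv2.imwrite("pics/w.png",np.hstack([w,cv2.resize(ims[0][140:350,90:370],(560,420))])[:, :]); 
cv2.imwrite("pics/w.png",cv2.resize(cv2.imread("pics/w.png"),(800,300)))
E
```

```text
[0.61782466 0.04554934 0.09674931] [-0.31502447  0.3104923  -4.91211704] 0.05251009187585565
top 0.81 935 810.6875
scene 0.68 922 1306.875
top 0.77 [ 0.4496 -0.1966 -0.0023]
top 0.74 [ 0.6329 -0.1443 -0.0016]
top 0.7 [ 0.4342 -0.0623  0.0016]
top 0.55 [ 0.4494 -0.1962 -0.0035]
scene 0.76 [0.6178 0.0448 0.0065]
scene 0.67 [ 0.6314 -0.1451  0.0026]
scene 0.6 [ 0.4457 -0.1974  0.0024]
scene 0.93 [ 0.6043  0.1554 -0.0007]
scene 0.91 [5.944e-01 2.501e-01 4.000e-04]
```

View pics/w.png

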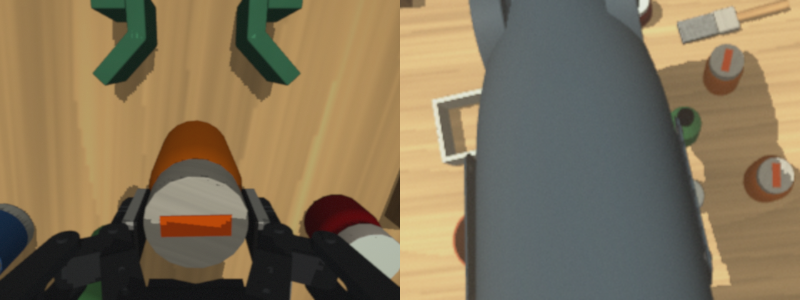

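The wrist view shows the jar held upright, with the throat edges (about px 155 and 238) symmetric around the jar centre (196). I slide it in.

Request:
arm_command:
  motion:
    - [[0,0,0,-4.5,35,-2,0],[0,0,0,-4.5,35,0,0],[0,0,0,-1.3,10,0,0],[0,0,0,-1.3,10,0,0],[0,0,0,0,0,0,0]]

```text
time_s: 5.75
position: [0.6068, 0.1365, 0.0943]
ee_rot: [[-0.128, 0.992, -0.0], [0.992, 0.128, 0.0], [0.0, -0.0, -1.0]]
wrist_force: [0.6, 0.4, -3.9]
grip_width: 0.0531
grip_force: 44.8
```

Request:
arm_command:
  motion:
    - [[0,0,0,-1.3,10,0,0],[0,0,0,-1.3,10,0,0],[0,0,0,0,0,0,0]]

```text
time_s: 6.05
position: [0.6042, 0.1567, 0.0943]
ee_rot: [[-0.128, 0.992, -0.0], [0.992, 0.128, 0.0], [0.0, 0.0, -1.0]]
wrist_force: [-0.6, -0.1, -4.7]
grip_width: 0.0527
grip_force: 44.8
```

Request:
arm_command:
  motion:
    - [[0,0,0,-3.3,26,0,0],[0,0,0,-3.3,26,0,0],[0,0,0,-3.3,26,0,0],[0,0,0,-3.3,26,0,0],[0,0,0,-3.3,25,0,0],[0,0,0,0,0,-2,0],[0,0,0,0,0,0,0]]

```text
time_s: 6.75
position: [0.5879, 0.2854, 0.0926]
ee_rot: [[-0.129, 0.992, 0.001], [0.992, 0.129, 0.0], [0.0, 0.001, -1.0]]
wrist_force: [-0.5, 1.5, -1.3]
grip_width: 0.0527
grip_force: 45.1
```

Request:
arm_command:
  motion:
    - [[0,0,0,0,0,-1,0],[0,0,0,0,0,0,1],[0,0,0,0,0,0,1],[0,0,0,0,0,0,1],[0,0,0,0,0,0,1],[0,0,0,0,0,45,1],[0,0,0,0,0,45,1],[0,0,0,0,0,0,1]]

```text
time_s: 7.55
position: [0.5901, 0.2857, 0.1877]
ee_rot: [[-0.127, 0.992, 0.008], [0.992, 0.127, 0.004], [0.003, 0.008, -1.0]]
wrist_force: [1.2, 1.6, 0.6]
grip_width: 0.0858
grip_force: 0.0
```

Request:
arm_command:
  motion:
    - [[0,0,0,5,-48,0,1],[0,0,0,5,-48,0,1],[0,0,0,5,-48,0,1],[0,0,0,5,-48,0,1],[0,0,0,5,-48,0,1],[0,0,0,5,-48,0,1],[0,0,0,5,-48,0,1],[0,0,0,5,-48,0,1]]

```text
time_s: 8.35
position: [0.6277, -0.1014, 0.1814]
ee_rot: [[-0.127, 0.992, 0.0], [0.992, 0.127, -0.0], [-0.0, 0.0, -1.0]]
wrist_force: [1.0, -0.2, -0.4]
grip_width: 0.0855
grip_force: 0.0
```

```bash
python3 - <<'E'
from h import *
s=ctrl.sense(); print(s["position"])
for c in ("top","scene"):
    capture(c)
    for m in mark_of("jar_1",c)[:4]: print(c,round(m["p"],2),world(c,m["location"]).round(4))
E
```

```text
[ 0.62769334 -0.10136635  0.18143854]
top 0.56 [5.869e-01 2.837e-01 4.000e-04]
scene 0.68 [ 0.6316 -0.146   0.0024]
scene 0.66 [0.5897 0.2857 0.0017]
scene 0.65 [ 0.4449 -0.197  -0.0008]
```

Request:
arm_command:
  motion:
    - [[0,0,0,3.5,-44,0,1],[0,0,0,0,0,-30,1],[0,0,0,0,0,-30,1],[0,0,0,0,0,-30,1],[0,0,0,0,0,0,1]]

```text
time_s: 9.05
position: [0.629, -0.1413, 0.0876]
ee_rot: [[-0.129, 0.992, -0.006], [0.992, 0.129, 0.002], [0.002, -0.006, -1.0]]
wrist_force: [-0.4, 0.2, 0.0]
grip_width: 0.0852
grip_force: 0.0
```

Request:
arm_command:
  motion:
    - [[0,0,0,0,0,0,0],[0,0,0,0,0,0,0],[0,0,0,0,0,0,0],[0,0,0,0,0,0,0],[0,0,0,0,0,0,0]]

```text
time_s: 9.55
position: [0.6323, -0.1432, 0.0936]
ee_rot: [[-0.128, 0.992, 0.003], [0.992, 0.128, -0.001], [-0.001, 0.003, -1.0]]
wrist_force: [-1.7, 0.6, 7.6]
grip_width: 0.0531
grip_force: 41.0
```

Request:
arm_command:
  motion:
    - [[0,0,0,0,0,5,0],[0,0,0,23,15,0,0],[0,0,0,0,46,0,0],[0,0,0,0,46,0,0],[0,0,0,0,46,0,0],[0,0,0,-17,20,0,0],[0,0,0,-18.5,15,0,0],[0,0,0,0,0,0,0]]

```text
time_s: 10.35
position: [0.6171, 0.0471, 0.0972]
ee_rot: [[-0.13, 0.991, -0.001], [0.991, 0.13, 0.0], [0.001, -0.0, -1.0]]
wrist_force: [1.1, 0.3, -5.0]
grip_width: 0.053
grip_force: 45.3
```

Request:
arm_command:
  motion:
    - [[0,0,0,0,0,0,0]]

```text
time_s: 10.45
position: [0.619, 0.0452, 0.0973]
ee_rot: [[-0.128, 0.992, 0.001], [0.992, 0.128, -0.0], [-0.0, 0.001, -1.0]]
wrist_force: [-0.6, -0.2, -5.0]
grip_width: 0.053
grip_force: 45.3
```

Request:
arm_command:
  motion:
    - [[0,0,0,-4.5,35,-3,0],[0,0,0,-4.5,35,0,0],[0,0,0,-1.3,10,0,0],[0,0,0,-1.3,10,0,0],[0,0,0,0,0,0,0]]

```text
time_s: 10.95
position: [0.6081, 0.135, 0.094]
ee_rot: [[-0.128, 0.992, 0.002], [0.992, 0.128, -0.0], [-0.0, 0.002, -1.0]]
wrist_force: [0.9, -1.8, 5.5]
grip_width: 0.0525
grip_force: 49.8
```

Request:
arm_command:
  motion:
    - [[0,0,0,-1.3,10,0,0],[0,0,0,-1.3,10,0,0],[0,0,0,0,0,0,0]]

```text
time_s: 11.25
position: [0.6048, 0.1552, 0.0935]
ee_rot: [[-0.128, 0.992, 0.0], [0.992, 0.128, 0.0], [0.0, 0.0, -1.0]]
wrist_force: [0.0, -2.6, 4.9]
grip_width: 0.0528
grip_force: 49.7
```

Request:
arm_command:
  motion:
    - [[0,0,0,-2.5,20,1,0],[0,0,0,-2.6,20,0,0],[0,0,0,-2.6,20,0,0],[0,0,0,0,0,-1,0],[0,0,0,0,0,0,1],[0,0,0,0,0,0,1],[0,0,0,0,0,0,1],[0,0,0,0,0,0,1]]

```text
time_s: 12.05
position: [0.5969, 0.2145, 0.0932]
ee_rot: [[-0.127, 0.992, -0.0], [0.992, 0.127, 0.0], [0.0, -0.0, -1.0]]
wrist_force: [-0.6, -0.6, -0.9]
grip_width: 0.0852
grip_force: 0.0
```

Request:
arm_command:
  motion:
    - [[0,0,0,0,0,45,1],[0,0,0,0,0,45,1],[0,0,0,5,-48,0,1],[0,0,0,5,-48,0,1],[0,0,0,5,-48,0,1],[0,0,0,5,-48,0,1],[0,0,0,5,-48,0,1],[0,0,0,5,-48,0,1]]

```text
time_s: 12.85
position: [0.6267, -0.0754, 0.1835]
ee_rot: [[-0.127, 0.992, 0.0], [0.992, 0.127, 0.0], [0.0, 0.0, -1.0]]
wrist_force: [0.9, 0.4, 1.3]
grip_width: 0.0848
grip_force: 0.0
```

```bash
python3 - <<'E'
from h import *
s=ctrl.sense(); print(s["position"])
for c in ("top","scene"):
    capture(c)
    for m in mark_of("jar_1",c)[:4]: print(c,round(m["p"],2),world(c,m["location"]).round(4))
E
```

```text
[ 0.62674885 -0.07540287  0.18346437]
top 0.81 [ 5.903e-01  2.859e-01 -2.000e-04]
top 0.7 [ 0.6024  0.1819 -0.0028]
scene 0.91 [0.6023 0.1813 0.0026]
scene 0.69 [0.587  0.2827 0.0036]
scene 0.68 [ 0.4456 -0.1971  0.0014]
```

```bash
python3 - <<'E'
from h import *
t=capture("top"); s=capture("scene")
a=cv2.resize(t[160:290,100:230],(400,400),interpolation=cv2.INTER_CUBIC); b=cv2.resize(s[150:280,320:450],(400,400),interpolation=cv2.INTER_CUBIC)
cv2.imwrite("pics/j2.png",np.hstack([a,b]))
E
```

```text
(no output)
```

View pics/j2.png

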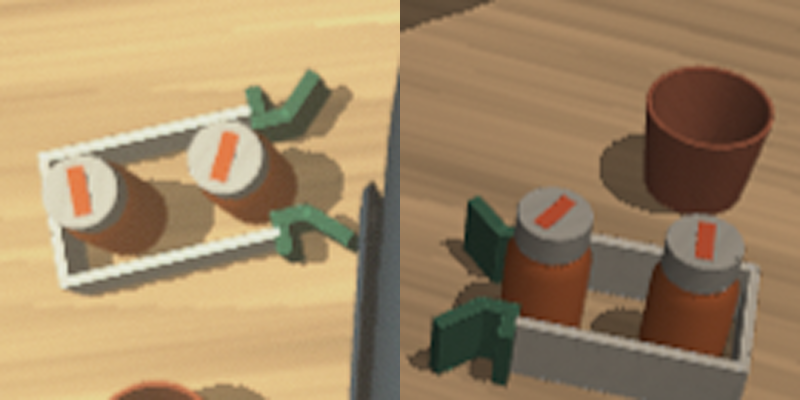

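Jar C stands upright, but at about x=27 mm. It slipped in the grip on the way through. I regrip it and finish the slide.

Request:
arm_command:
  motion:
    - [[0,0,0,-4.2,43,0,1],[0,0,0,-4.2,43,0,1],[0,0,0,-4.2,43,0,1],[0,0,0,-4.2,43,0,1],[0,0,0,-4.2,43,0,1],[0,0,0,-4,42,0,1],[0,0,0,0,0,0,1],[0,0,0,0,0,0,1]]
  squeeze: 60

```text
time_s: 13.95
position: [0.6011, 0.1859, 0.1833]
ee_rot: [[-0.131, 0.991, -0.0], [0.991, 0.131, -0.0], [-0.0, -0.0, -1.0]]
wrist_force: [0.5, -0.8, -0.5]
grip_width: 0.0855
grip_force: 0.0
```

Request:
arm_command:
  motion:
    - [[0,0,0,0,0,-45,1],[0,0,0,0,0,-45,1],[0,0,0,0,0,0,1],[0,0,0,0,0,0,0],[0,0,0,0,0,0,0],[0,0,0,0,0,0,0],[0,0,0,0,0,0,0]]

```text
time_s: 14.65
position: [0.6034, 0.1841, 0.0965]
ee_rot: [[-0.127, 0.992, 0.004], [0.992, 0.127, 0.001], [0.001, 0.004, -1.0]]
wrist_force: [-4.2, -1.1, 10.2]
grip_width: 0.0521
grip_force: 61.2
```

Request:
arm_command:
  motion:
    - [[0,0,0,0,0,4,0],[0,0,0,0,0,2,0],[0,0,0,0,0,0,0]]

```text
time_s: 14.95
position: [0.6024, 0.1839, 0.1002]
ee_rot: [[-0.127, 0.992, 0.001], [0.992, 0.127, 0.0], [0.0, 0.001, -1.0]]
wrist_force: [0.5, 0.3, -4.7]
grip_width: 0.0527
grip_force: 63.4
```

Request:
arm_command:
  motion:
    - [[0,0,0,-1.3,10,0,0],[0,0,0,-1.3,10,0,0],[0,0,0,-1.3,10,0,0],[0,0,0,0,0,0,0]]

```text
time_s: 15.35
position: [0.5976, 0.2156, 0.0991]
ee_rot: [[-0.129, 0.992, -0.0], [0.992, 0.129, 0.0], [0.0, -0.0, -1.0]]
wrist_force: [0.4, 0.2, -4.5]
grip_width: 0.0523
grip_force: 63.5
```

```bash
python3 - <<'E'
from h import *
s=ctrl.sense(); print(s["position"])
for c in ("top","scene"):
    capture(c)
    for m in mark_of("jar_1",c)[:4]: print(c,round(m["p"],2),world(c,m["location"]).round(4))
E
```

```text
[0.59758256 0.21559246 0.09908403]
top 0.76 [0.5948 0.2101 0.002 ]
top 0.69 [ 0.4493 -0.1963 -0.003 ]
scene 0.97 [0.5957 0.2097 0.0031]
scene 0.65 [ 0.446  -0.1994  0.0044]
scene 0.58 [0.5865 0.2832 0.0035]
scene 0.19 [ 0.7361 -0.182   0.0013]
```

Request:
arm_command:
  motion:
    - [[0,0,0,0,0,-2,0],[0,0,0,0,0,-2,0],[0,0,0,0,0,0,0],[0,0,0,0,0,0,1],[0,0,0,0,0,0,1],[0,0,0,0,0,0,1],[0,0,0,0,0,0,1],[0,0,0,0,0,0,1]]

```text
time_s: 16.35
position: [0.598, 0.2138, 0.0952]
ee_rot: [[-0.128, 0.992, -0.0], [0.992, 0.128, -0.0], [-0.0, -0.0, -1.0]]
wrist_force: [-1.2, 0.3, -0.1]
grip_width: 0.0855
grip_force: 0.0
```

```bash
python3 - <<'E'
from h import *
for c in ("top","scene"):
    capture(c)
    for m in mark_of("jar_1",c)[:4]: print(c,round(m["p"],2),world(c,m["location"]).round(4))
E
```

```text
top 0.92 [ 0.4515 -0.1951 -0.0017]
top 0.91 [ 0.5991  0.208  -0.0019]
scene 0.97 [0.589  0.2876 0.0028]
scene 0.74 [ 0.4456 -0.1971  0.0023]
scene 0.66 [ 0.5963  0.2115 -0.0026]
```

Request:
arm_command:
  motion:
    - [[0,0,0,0,0,30,1],[0,0,0,0,0,30,1],[0,0,0,0,0,30,1],[0,0,0,0,0,10,1],[0,0,0,0,0,0,1],[0,0,0,0,0,0,1],[0,0,0,4,-40,0,1],[0,0,0,4,-40,0,1]]

```text
time_s: 17.35
position: [0.6052, 0.1334, 0.1934]
ee_rot: [[-0.13, 0.992, -0.002], [0.992, 0.13, -0.001], [-0.0, -0.003, -1.0]]
wrist_force: [1.8, -0.6, -0.2]
grip_width: 0.0854
grip_force: 0.0
```

Request:
arm_command:
  motion:
    - [[0,0,0,-17.5,-36.5,0,1],[0,0,0,-17.5,-36.5,0,1],[0,0,0,-17.5,-36.5,0,1],[0,0,0,-17.5,-36.5,0,1],[0,0,0,-17.5,-36.5,0,1],[0,0,0,-17.5,-36.5,0,1],[0,0,0,-17.5,-36.5,0,1],[0,0,0,-17.5,-36.5,0,1]]

```text
time_s: 18.15
position: [0.4643, -0.1592, 0.1939]
ee_rot: [[-0.128, 0.992, -0.002], [0.992, 0.128, 0.001], [0.001, -0.002, -1.0]]
wrist_force: [0.7, -0.5, -0.0]
grip_width: 0.0852
grip_force: 0.0
```

Request:
arm_command:
  motion:
    - [[0,0,0,-17.5,-36.5,0,1],[0,0,0,0,0,0,1],[0,0,0,0,0,0,1]]

```text
time_s: 18.45
position: [0.4476, -0.195, 0.1941]
ee_rot: [[-0.126, 0.992, -0.002], [0.992, 0.126, 0.001], [0.001, -0.002, -1.0]]
wrist_force: [0.3, 0.8, -0.3]
grip_width: 0.0851
grip_force: 0.0
```

```bash
python3 - <<'E'
from h import *
s=ctrl.sense(); print(s["position"])
for c in ("top","scene"):
    capture(c)
    for m in mark_of("jar_1",c)[:4]: print(c,round(m["p"],2),world(c,m["location"]).round(4))
E
```

```text
[ 0.44759881 -0.19499058  0.1941478 ]
top 0.63 [ 0.5976  0.2079 -0.0038]
top 0.55 [ 0.4483 -0.1977 -0.0035]
scene 0.83 [0.5871 0.287  0.004 ]
scene 0.75 [0.5982 0.2085 0.002 ]
scene 0.62 [ 0.443  -0.2001  0.0017]
```

Request:
arm_command:
  motion:
    - [[0,0,0,-0.5,-1.5,-35,1],[0,0,0,0,0,-35,1],[0,0,0,0,0,-31,1],[0,0,0,0,0,0,1],[0,0,0,0,0,0,0],[0,0,0,0,0,0,0],[0,0,0,0,0,0,0],[0,0,0,0,0,0,0]]

```text
time_s: 19.45
position: [0.4492, -0.1967, 0.0964]
ee_rot: [[-0.128, 0.992, 0.003], [0.992, 0.128, -0.001], [-0.002, 0.003, -1.0]]
wrist_force: [-3.9, 1.0, 10.5]
grip_width: 0.0523
grip_force: 60.8
```

Request:
arm_command:
  motion:
    - [[0,0,0,0,0,5,0],[0,0,0,0,0,3,0],[0,0,0,0,0,0,0]]

```text
time_s: 19.75
position: [0.4484, -0.1964, 0.1032]
ee_rot: [[-0.128, 0.992, 0.001], [0.992, 0.128, -0.0], [-0.001, 0.001, -1.0]]
wrist_force: [-0.8, -0.3, -4.2]
grip_width: 0.0525
grip_force: 63.4
```

Request:
arm_command:
  motion:
    - [[0,0,0,40,5,0,0],[0,0,0,40,5,0,0],[0,0,0,40,5,0,0],[0,0,0,40,5,0,0],[0,0,0,43,6,0,0],[0,0,0,0,0,0,0]]

```text
time_s: 20.35
position: [0.6551, -0.169, 0.1006]
ee_rot: [[-0.13, 0.992, 0.001], [0.992, 0.13, 0.0], [0.0, 0.001, -1.0]]
wrist_force: [-2.0, -0.3, -4.6]
grip_width: 0.0522
grip_force: 65.4
```

Request:
arm_command:
  motion:
    - [[0,0,0,0,45,0,0],[0,0,0,0,45,0,0],[0,0,0,0,45,0,0],[0,0,0,0,40,0,0],[0,0,0,-16,20,0,0],[0,0,0,-16,20,0,0],[0,0,0,0,0,0,0],[0,0,0,0,0,0,0]]

```text
time_s: 21.15
position: [0.6188, 0.045, 0.1025]
ee_rot: [[-0.128, 0.992, 0.0], [0.992, 0.128, -0.0], [-0.0, 0.0, -1.0]]
wrist_force: [0.9, 0.1, -3.5]
grip_width: 0.0519
grip_force: 65.6
```

Request:
arm_command:
  motion:
    - [[0,0,0,-4.5,35,-4,0],[0,0,0,-4,32,0,0],[0,0,0,-0.4,3,0,0],[0,0,0,-0.4,3,0,0],[0,0,0,-0.4,3,0,0],[0,0,0,0,0,0,0]]

```text
time_s: 21.75
position: [0.6096, 0.1201, 0.0983]
ee_rot: [[-0.127, 0.992, 0.0], [0.992, 0.127, -0.0], [-0.0, 0.0, -1.0]]
wrist_force: [-0.8, -0.1, -3.9]
grip_width: 0.0524
grip_force: 65.6
```

Request:
arm_command:
  motion:
    - [[0,0,0,-0.4,3,0,0],[0,0,0,-0.3,2,0,0],[0,0,0,0,0,0,0]]

```text
time_s: 22.05
position: [0.6089, 0.1256, 0.0984]
ee_rot: [[-0.127, 0.992, 0.001], [0.992, 0.127, -0.0], [-0.0, 0.001, -1.0]]
wrist_force: [1.4, -1.1, -4.5]
grip_width: 0.0523
grip_force: 65.6
```

Request:
arm_command:
  motion:
    - [[0,0,0,-0.3,2,0,0],[0,0,0,-0.3,2,0,0],[0,0,0,0,0,0,0]]

```text
time_s: 22.35
position: [0.609, 0.1292, 0.0987]
ee_rot: [[-0.127, 0.992, 0.002], [0.992, 0.127, -0.002], [-0.002, 0.002, -1.0]]
wrist_force: [6.5, -6.7, -5.0]
grip_width: 0.0521
grip_force: 65.6
```

```bash
python3 - <<'E'
from h import *
s=ctrl.sense(); print(s["position"],s["wrist_force"])
for c in ("top","scene"):
    capture(c)
    for m in mark_of("jar_1",c)[:4]: print(c,round(m["p"],2),world(c,m["location"]).round(4))
E
```

```text
[0.60895525 0.1292464  0.09866814] [ 6.51251408 -6.69744258 -4.98083403]
top 0.45 [ 0.6118  0.1229 -0.0025]
scene 0.9 [0.5882 0.2854 0.0038]
scene 0.85 [0.596  0.2092 0.0033]
```

Request:
arm_command:
  motion:
    - [[0,0,0,1,1,0,0],[0,0,0,0.5,2,0,0],[0,0,0,0,0,0,0],[0,0,0,0,0,0,0]]

```text
time_s: 22.95
position: [0.6091, 0.1319, 0.0985]
ee_rot: [[-0.127, 0.992, -0.001], [0.992, 0.127, -0.002], [-0.002, -0.001, -1.0]]
wrist_force: [-2.5, -8.1, 1.1]
grip_width: 0.0526
grip_force: 66.5
```

Request:
arm_command:
  motion:
    - [[0,0,0,0,2,0,0],[0,0,0,0,2,0,0],[0,0,0,0,0,0,0],[0,0,0,0,0,0,0]]

```text
time_s: 23.35
position: [0.6089, 0.1348, 0.0987]
ee_rot: [[-0.126, 0.992, -0.001], [0.992, 0.126, -0.004], [-0.004, -0.001, -1.0]]
wrist_force: [-5.0, -16.5, 8.2]
grip_width: 0.0524
grip_force: 67.4
```

```bash
python3 - <<'E'
from h import *
s=ctrl.sense(); print(s["position"],s["wrist_force"])
w=capture("wrist"); cv2.imwrite("pics/w2.png",w); c="scene"; capture(c)
for m in mark_of("jar_1",c)[:4]: print(c,round(m["p"],2),world(c,m["location"]).round(4))
c="wrist"
for l in ("jar_1","gauge"):
  for m in mark_of(l,c)[:3]: print(c,l,round(m["p"],2),world(c,m["location"]).round(4))
E
```

```text
[0.6088642  0.13478928 0.09868954] [ -5.03811504 -16.46762008   8.19518224]
scene 0.9 [0.5981 0.2087 0.0014]
scene 0.74 [0.5895 0.2848 0.0038]
scene 0.61 [0.6069 0.1185 0.0049]
wrist jar_1 0.84 [0.606  0.1225 0.0086]
wrist jar_1 0.64 [0.5946 0.2103 0.0053]
```

View pics/w2.png

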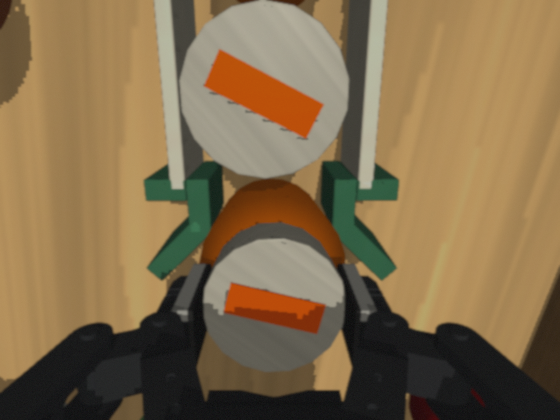

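The gap stops the wide jar: it is wedged between both flare corners (px 200–345, row 260) with about 17 N against it. I back it out and take it to the tray.

Request:
arm_command:
  motion:
    - [[0,0,0,0.5,-5,0,0],[0,0,0,1,-10,0,0],[0,0,0,3,-20,0,0],[0,0,0,5,-35,0,0],[0,0,0,10,-35,0,0],[0,0,0,20,-30,0,0],[0,0,0,5,-40,0,0],[0,0,0,0,-45,5,0]]

```text
time_s: 24.4
position: [0.6542, -0.0845, 0.1025]
ee_rot: [[-0.128, 0.992, -0.001], [0.992, 0.128, 0.001], [0.001, -0.001, -1.0]]
wrist_force: [0.8, 0.4, -4.3]
grip_width: 0.052
grip_force: 65.9
```

Request:
arm_command:
  motion:
    - [[0,0,0,0,-45,10,0],[0,0,0,0,-20,30,0],[0,0,0,0,0,30,0],[0,0,0,0,0,0,0],[0,0,0,0,0,0,0]]

```text
time_s: 24.9
position: [0.6542, -0.1485, 0.1733]
ee_rot: [[-0.127, 0.992, 0.001], [0.992, 0.127, 0.0], [-0.0, 0.001, -1.0]]
wrist_force: [0.0, 0.4, -5.0]
grip_width: 0.0523
grip_force: 66.3
```

```bash
python3 - <<'E'
from h import *
s=ctrl.sense(); print(s["position"],s["wrist_force"],s["grip_width"])
for c in ("top","scene"):
    im=capture(c); cv2.imwrite(f"pics/{c}3.png",im)
    for m in mark_of("jar_1",c)[:4]+mark_of("reject_tray",c)[:1]: print(c,round(m["p"],2),world(c,m["location"]).round(4))
cv2.imwrite("pics/s3.png",np.hstack([cv2.resize(im[60:360,100:400],(400,400)),cv2.resize(capture("wrist"),(400,400))]))
E
```

```text
[ 0.65424491 -0.14849164  0.17326181] [ 0.0275692   0.43980936 -5.03779126] 0.05234692925491361
top 0.89 [ 0.5976  0.2099 -0.0024]
top 0.81 [5.859e-01 2.869e-01 3.000e-04]
scene 0.89 [ 0.65   -0.1591  0.0765]
scene 0.84 [0.5989 0.2111 0.0016]
scene 0.68 [0.5873 0.2852 0.0024]
scene 0.59 [ 0.5265 -0.3769  0.0045]
scene 0.78 [ 0.5282 -0.3757  0.0033]
```

View pics/s3.png

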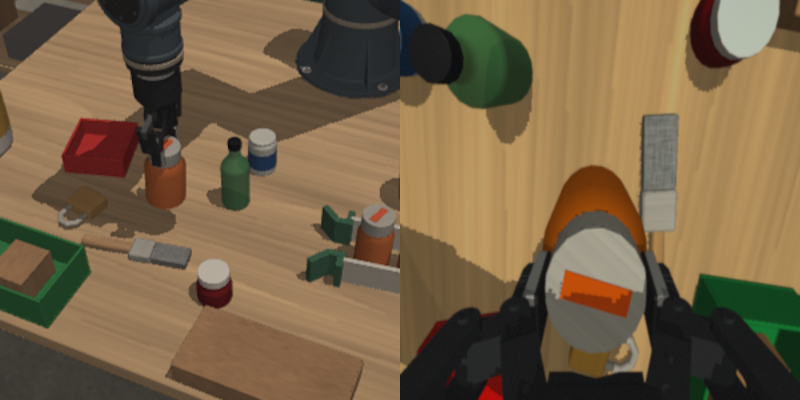

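Request:
arm_command:
  motion:
    - [[0,0,0,-21,-36,0,0],[0,0,0,-21,-37,0,0],[0,0,0,-21,-37,0,0],[0,0,0,-21,-37,0,0],[0,0,0,-21,-37,0,0],[0,0,0,-20,-36,0,0],[0,0,0,0,0,0,0],[0,0,0,0,0,0,0]]

```text
time_s: 26.05
position: [0.5284, -0.3689, 0.1731]
ee_rot: [[-0.126, 0.992, -0.0], [0.992, 0.126, 0.0], [0.0, -0.0, -1.0]]
wrist_force: [0.3, 0.7, -4.1]
grip_width: 0.0525
grip_force: 66.0
```

Request:
arm_command:
  motion:
    - [[0,0,0,0,0,-30,0],[0,0,0,0,0,-30,0],[0,0,0,0,0,-4,0],[0,0,0,0,0,0,0],[0,0,0,0,0,0,0]]

```text
time_s: 26.55
position: [0.53, -0.3682, 0.1109]
ee_rot: [[-0.128, 0.992, 0.002], [0.992, 0.128, -0.001], [-0.001, 0.001, -1.0]]
wrist_force: [0.2, 0.6, -4.0]
grip_width: 0.0523
grip_force: 65.8
```

Request:
arm_command:
  motion:
    - [[0,0,0,0,0,-3,0],[0,0,0,0,0,-2,0],[0,0,0,0,0,0,0]]

```text
time_s: 26.85
position: [0.5291, -0.3683, 0.1045]
ee_rot: [[-0.128, 0.992, 0.0], [0.992, 0.128, -0.0], [-0.0, 0.0, -1.0]]
wrist_force: [-0.4, 0.0, -3.5]
grip_width: 0.0521
grip_force: 65.8
```

Request:
arm_command:
  motion:
    - [[0,0,0,0,0,-2,0],[0,0,0,0,0,0,0]]

```text
time_s: 27.05
position: [0.5294, -0.3693, 0.1039]
ee_rot: [[-0.127, 0.992, 0.001], [0.992, 0.127, -0.002], [-0.003, 0.001, -1.0]]
wrist_force: [-3.8, -0.5, 10.5]
grip_width: 0.052
grip_force: 67.8
```

Touchdown on the tray floor. I release and retreat.

Request:
arm_command:
  motion:
    - [[0,0,0,0,0,0,1],[0,0,0,0,0,0,1],[0,0,0,0,0,0,1],[0,0,0,0,0,0,1],[0,0,0,0,0,30,1],[0,0,0,0,0,40,1],[0,0,0,0,0,40,1],[0,0,0,0,0,20,1]]

```text
time_s: 27.85
position: [0.5296, -0.3686, 0.236]
ee_rot: [[-0.128, 0.992, 0.003], [0.992, 0.128, -0.002], [-0.003, 0.003, -1.0]]
wrist_force: [0.9, -0.1, -0.5]
grip_width: 0.0855
grip_force: 0.0
```

Request:
arm_command:
  motion:
    - [[0,0,0,-25,35,0,1],[0,0,0,-25,35,0,1],[0,0,0,-25,35,0,1],[0,0,0,-25,35,0,1],[0,0,0,0,0,0,1],[0,0,0,0,0,0,1]]

```text
time_s: 28.45
position: [0.4289, -0.2278, 0.2329]
ee_rot: [[-0.128, 0.992, 0.001], [0.992, 0.128, -0.001], [-0.001, 0.001, -1.0]]
wrist_force: [0.1, -0.4, 0.4]
grip_width: 0.0856
grip_force: 0.0
```

```bash
python3 - <<'E'
from h import *
s=ctrl.sense(); print(s["position"],s["wrist_force"])
g=np.array([.605,.1545]); a=1.698; R=np.array([[np.cos(a),np.sin(a)],[-np.sin(a),np.cos(a)]])
I=[]
for c in ("top","scene"):
    im=capture(c); I.append(im)
    for m in mark_of("jar_1",c)[:4]+mark_of("reject_tray",c)[:1]:
        w=world(c,m["location"]); print(c,round(m["p"],2),w.round(4),(R@(w[:2]-g)).round(4))
    for l in ("bottle","can","brush","pot","jam","padlock"): print(l,[world(c,m["location"]).round(3) for m in mark_of(l,c)[:1]])
cv2.imwrite("pics/end.png",np.hstack([cv2.resize(i,(400,300)) for i in I]))
E
```

```text
[ 0.42894727 -0.22778367  0.232866  ] [ 0.06157406 -0.35518267  0.43238884]
top 0.79 [0.5868 0.286  0.0026] [0.1327 0.0013]
top 0.6 [ 0.5326 -0.3771  0.0023] [-0.5181  0.1393]
top 0.58 [ 0.5988  0.2087 -0.0014] [ 0.0545 -0.0007]
top 0.84 [ 0.5251 -0.3779 -0.0026] [-0.518   0.1468]
bottle [array([0.606, 0.156, 0.   ])]
can []
brush [array([ 0.735, -0.18 , -0.001])]
pot [array([0.406, 0.253, 0.004])]
jam [array([ 0.768, -0.009, -0.002])]
padlock [array([ 0.67 , -0.323, -0.002])]
scene 0.95 [0.5964 0.2082 0.    ] [0.0544 0.0017]
scene 0.79 [ 0.5304 -0.382   0.0055] [-0.5227  0.1421]
scene 0.72 [0.5881 0.284  0.0047] [0.1306 0.0004]
scene 0.71 [ 7.345e-01 -1.783e-01 -3.000e-04] [-0.3466 -0.0862]
bottle [array([ 0.547, -0.072, -0.005])]
can [array([ 0.434, -0.059, -0.   ])]
brush [array([ 0.736, -0.18 ,  0.001])]
pot [array([0.4  , 0.259, 0.003])]
jam [array([ 0.765, -0.014, -0.   ])]
padlock [array([ 0.668, -0.323, -0.004])]
```

View pics/end.png

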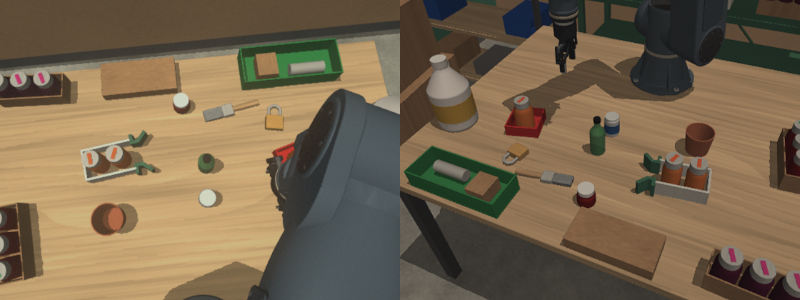

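The final view shows both slim jars standing in the pen (x ≈ 54 and 132 mm), the wide jar upright in the tray, and the other things where they were.

```bash
python3 -c "
from bench import close_job
print(close_job())"
```

```text
the job is handed in; nothing more can be done
None
```

The job is handed in (no verdict was shown): both slim jars were slid through the gauge and stand in the pen, the wide jar was stopped by the gap and stands in the red tray, and the other things are where they were.

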